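# Lock the gift-shop display case with its red wing stud

### The job

The clear cover of the blue display case is missing one of its two quarter-turn fasteners. Take the red wing stud from the wooden holder, line its crossbar up with the empty slot in the case's brass plate, push it in fully home, then give it a quarter turn so that it locks crosswise to the slot like the one already fitted, and let go. Leave the blue stud in its holder and do not disturb the flower bottle.

Things in the scene. Friction and masses are not known exactly. Their poses are not given: they have to be found in the camera images.
- red_stud: Loose upright stud, 60 g, red wing. Origin: underside centre; z up, x along wing and crossbar (parallel; a half turn looks the same). Going up: round crossbar 34 long (x), 9 thick, z 0-9 mm; shank 14 dia, z 9-18; flange 48 dia, z 18-22; flat wing 36 long (x), 12 thick (y), z 22-58: pinch it from above across y. Stands in a well; lifts straight out.
- slot (a point): Centre of the empty slot, at the top of the brass plate (76 x 60, 6 thick; top 56 above table, hollow 22 deep) in the fixed blue case's clear cover. x along slot: 40 long, 16 wide, 20 square mid-hole; bar enters within 15 deg and 3 mm. Home: flange on plate, stud origin 18 mm below here; then turns freely either way, no stop. The fitted stud, 110 mm along +x, tops 41 mm above the cover.
- blue_stud: Bystander: same stud with a blue wing; same origin and axes. Leave it. Both stand in a fixed dark wood holder (70 x 170 mm, 35 high), in two round wells 42 mm wide, 95 mm apart, flanges resting on its top, so origins are 17 mm above the table. Which well holds which, and their yaw, vary.
- vase: Bystander: green glass bottle with pink flowers, 60 mm across, 130 mm tall, flowers to 196 mm. Origin: centre of its base on the table, z up. Do not push it or knock it over.
Mind the look-alikes: they are no part of the job. What is shaped like the red_stud but orange is not meant.

How it is judged (in metres and radians):
On the way, in this order (a step that is already met when the one before it is completed fails the run):
1. the red stud is pushed home in the slot (horizontal distance between red_stud and slot below 0.01 m and z of red_stud in the frame of slot below -0.0145 m), for 0.05 s.
2. it is turned crosswise to the slot while home (all of step 1 and angle between the x axis of red_stud and the x axis of slot, either way round above 1.05 rad), for 0.2 s.
At the end, for the whole second after the job is handed in: Red stud at rest and upright (within 8 degrees) in the slot, within 10 mm of its centre, flange on the plate within 2.5 mm, wing at least 60 degrees from the slot's line (90 ideal); blue stud within 15 mm of its start; vase upright (11 degrees) within 30 mm of its start (horizontal distance between red_stud and slot below 0.01 m and z of red_stud in the frame of slot below -0.0155 m and angle between the x axis of red_stud and the x axis of slot, either way round above 1.05 rad and angle between red_stud's own z axis and vertical below 0.15 rad and linear speed of red_stud below 0.02 m/s and distance of blue_stud from where it was at the start of the episode below 0.015 m and angle between vase's own z axis and vertical below 0.2 rad and distance of vase from where it was at the start of the episode below 0.03 m); the robot touches nothing.
It fails at once if the blue stud is taken out of its well (distance of blue_stud from where it was at the start of the episode above 0.02 m).
It fails at once if the vase is pushed or tipped over (angle between vase's own z axis and vertical above 0.5 rad or distance of vase from where it was at the start of the episode above 0.04 m).
It also fails if it takes over 45 s, if anything falls off the work surface, if the arm or the gripper's body presses on something with over 40 N, if the wrist force passes 120 N, or if a joint passes its speed limit or range.

### The arm

A 7-joint arm with a two-finger parallel gripper is mounted at the origin on the work surface. World frame = base frame: x ahead of the robot, y to its left, z up, the work surface at z = 0. Lengths are in mm, angles in degrees, forces in N, time in s.
With the tool pointing down it reaches from about 425 to 925 mm from the base axis. Payload 6.8 kg.
Tool frame: the origin (TCP) lies midway between the tips of the shut fingers; the grasp point (between the pads) lies 19 mm behind it; z points along the fingers, y is the line along which they close (so a half turn about z gives the same grasp; the last joint's range is limited). The gripper opens to 88 mm and grips with 3 to 60 N. Pads are 20 mm wide; open, the fingers measure 115 mm over their backs; the gripper's body (75 mm by 178 mm) begins 61 mm behind the grasp point.
Start: joints at [-75.522, 27.33, 1.283, 89.118, -0.659, 63.558, -4.761], TCP at [238.288, 631.559, 222.664] pointing down, gripper open.
Joint ranges: [-169.35, 169.35], [-19.33, 120.38], [-80.79, 83.38], [13.8, 139.57], [-78.32, 258.32], [9.67, 109.79], [-169.56, 169.56]. Speed limits (degrees/s): [136.94, 136.94, 180, 180, 180, 180, 180].

### API

Orientations are given as [roll, pitch, yaw] about the fixed x, y, z axes, in that order (R = Rz(yaw) Ry(pitch) Rx(roll)).
In Python, from plant import robot gives the robot as it stands. The module is installed in compiled form; this text tells all that it offers.
- The arm moves only by the shell command python3 -m jog 'ROWS' [OPENING] [FORCE]. ROWS is JSON, a list of rows, each an object of numbers: "x", "y", "z": the shift along the tool's x, y, z in mm; "roll": the turn about the tool's z in degrees. In form: [{"x": .., "y": .., "z": .., "roll": ..}, ...]. A call has 1 to 8 rows; each row shifts and turns the commanded pose from where the row before left it, along the tool's axes as they then stand; what a row does not reach is not made up. A row lasts 1/12 s, in which the tool goes at most 41.7 mm and 7.16 degrees, less where a joint would pass 70% of its speed; a pose out of reach is approached as far as the arm can. A call is refused whole if a number of a shift passes 41.7 or a number of a turn 7.16, either way. A call with a gripper value outside its range is refused whole. OPENING is the closure, from -1 (fully open) to 1 (shut), set as the call begins (- or left out, the last holds). The fingers move at their own pace and stop on an object; FORCE is the grip in N (left out, the last holds). Time passes only in rows, so rows that do not move let the fingers close. It gives the time, the measured TCP pose, the force, the opening and the grip force at its end, in the units of the state.
- robot.read_state(): the state, without advancing time (a new reading comes with each control period).
- robot.read_camera(name): name is "side" or "top" or "wrist"; returns a dict with "frame" (400x640x3 uint8, red, green, blue), "fx", "fy", "cx", "cy" (pixels), "origin" and "orientation" of the camera in the world. Camera axes: x right, y down, z forward; pixel columns grow to the right and rows downward; lengths in mm; the calibration is good to about 2 mm. A picture is of the moment at which its call begins. There is no depth.
- robot.finish_job(): hands the job in; it is judged then, once.
Trained networks look in a picture, given as the dict that the camera call returned (one of the last four; its "shot" number tells which), for a name from the list of things; names that differ only in an ending like _2 or _b are one class to them, and where a whole thing is asked for, a point or a joint stands for the part that bears it (a point fixed in the world has none). Each returns a list of dicts, best first, with "confidence" (0 to 1); they miss things now and then, are a little off and sometimes report something else, mostly with a low value. They report only what shows in the picture. A call takes as long as a camera call. They do not tell look-alikes from the thing itself.
- robot.search_frame(picture, label): "centre" ([x, y, z] in mm, in the coordinates of the camera as it stood for that picture, good to about 4 mm: the middle of the surface that is visible of it).
- robot.cut_out(picture, label): "pixels" (400x640 bool, what is visible of it).
- robot.pinpoint(picture, label): "centre" ([x, y, z] in mm, in the coordinates of the camera as it stood for that picture, good to about 4 mm: a listed point, or the origin of a listed thing).
The state is a dict: "time": time; "joint_positions": joint angles; "qd": joint speeds; "effort": joint torques, N m; "ee_pos": TCP position; "eef_rot": TCP orientation; "wrist_force": force on the tool from outside, world axes, zero at the start; "wrist_torque": the same for the moment, N m; "gripper_width": finger opening in mm; "gripper_force": force on a finger pad.
Only numpy, scipy, OpenCV 4.12 (cv2) and the standard library are available. Lean on these libraries where they do the work, as an engineer would, in place of code of your own. Each camera call takes 0.05 s, during which the arm holds its last target. There are 200 camera calls.

## Working session

There is one attempt and no reset: what is moved stays moved. The work goes in short steps, Python scripts to look and compute and a shell command to move; the robot and the scene stay as the last step left them, time stands still between calls to the robot, and variables do not carry over. Pictures are saved under pics/ and viewed, at most 10 in all, crops included, and the job is handed in when it is done.

```bash
mkdir -p pics
cat > h.py <<'E'
import numpy as np, cv2
from plant import robot
from scipy.spatial.transform import Rotation as R
def rot(o): 
    return R.from_euler('xyz',o,degrees=True).as_matrix()
def world(p,c): return rot(p["orientation"])@np.array(c)+np.array(p["origin"])
def px2w(p,u,v,z):
    d=rot(p["orientation"])@np.array([(u-p["cx"])/p["fx"],(v-p["cy"])/p["fy"],1]); o=np.array(p["origin"])
    return o+d*(z-o[2])/d[2]
def save(p,n): cv2.imwrite("pics/"+n,p["frame"][:,:,::-1])
E
python3 - <<'E'
from h import *
s=robot.read_state(); print({k:np.round(s[k],2) for k in("time","ee_pos","eef_rot","gripper_width","wrist_force")})
P={n:robot.read_camera(n) for n in("top","side")}
for n,p in P.items():
    save(p,n+"0.png"); print(n,p["origin"],p["orientation"],p["fx"])
    for l in("red_stud","blue_stud","slot","vase"):
        print(l,[(np.round(world(p,d["centre"])),round(d["confidence"],2)) for d in robot.pinpoint(p,l)][:4])
E
```

```text
{'time': np.float64(0.0), 'ee_pos': array([238.08, 630.96, 221.68]), 'eef_rot': array([-1.7990e+02,  1.0000e-02,  1.5933e+02]), 'gripper_width': np.float64(88.04), 'wrist_force': array([-0.21, -0.05, -0.39])}
top [453.41547924 124.22923909 883.12752444] [-175.21407545   -1.21566412  -89.47710974] 365.445497892426
red_stud [(array([370., 401.,  -0.]), 0.86), (array([457., 311.,  18.]), 0.71), (array([344., 304.,   4.]), 0.57), (array([515., 422.,  -5.]), 0.54)]
blue_stud [(array([472., 212.,  17.]), 0.74)]
slot [(array([ 575., -200.,   56.]), 0.6)]
vase [(array([665., 167.,   0.]), 0.86)]
side [  98.768772   -563.76809184  496.41009306] [-118.41535622   -0.36892618  -31.56738764] 377.60145536525283
red_stud [(array([346., 305.,   2.]), 0.85), (array([454., 310.,  19.]), 0.73), (array([371., 403.,   2.]), 0.55), (array([518., 422.,   1.]), 0.45)]
blue_stud [(array([478., 217.,  24.]), 0.57)]
slot [(array([ 586., -199.,   56.]), 0.93)]
vase [(array([665., 160.,   0.]), 0.97)]
```

View pics/top0.png

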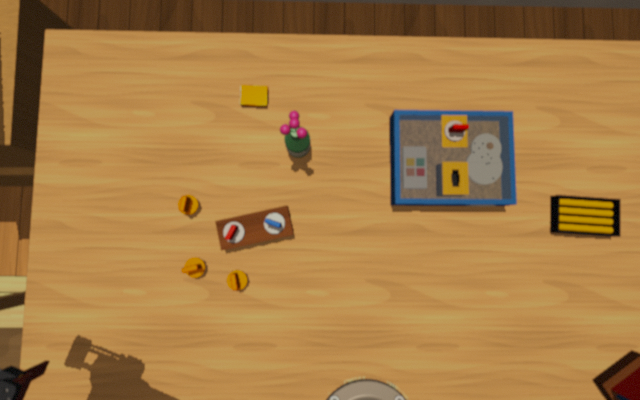

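View pics/side0.png

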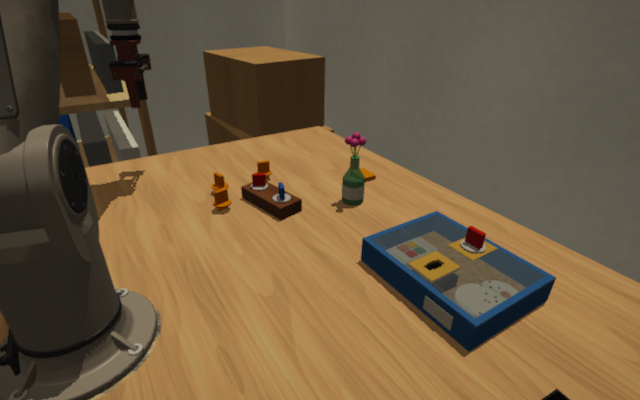

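The top view shows the red stud at (233,231) and the blue one at (274,224). The empty slot is at (455,178), the fitted stud at (455,130) and the vase at (298,140). The orange look-alikes stand off to the left of the holder.

```bash
cat >> h.py <<'E'
def wing(p,near,z,box=40):
    "centre and yaw of red wing blob near world point, projected at height z"
    f=p["frame"].astype(int); m=(f[...,0]>110)&(f[...,1]<60)&(f[...,2]<60)
    n,lab,st,c=cv2.connectedComponentsWithStats(m.astype(np.uint8))
    out=[]
    for i in range(1,n):
        if st[i,4]<12: continue
        ys,xs=np.nonzero(lab==i)
        W=np.array([px2w(p,x,y,z)[:2] for x,y in zip(xs,ys)]); ctr=W.mean(0)
        if np.hypot(*(ctr-near))>box: continue
        w,v=np.linalg.eigh(np.cov(W.T)); a=np.degrees(np.arctan2(v[1,1],v[0,1]))%180
        out.append((st[i,4],ctr.round(1),round(a,1),np.sqrt(w).round(1)))
    return out
def totool(d,s=None):
    s=s or robot.read_state(); return (rot(s["eef_rot"]).T@np.array(d)).round(1)
E
python3 - <<'E'
from h import *
p=robot.read_camera("top")
print(wing(p,np.array([456,311]),75))
print(totool([456-238.,311-631.,0]))
E
```

```text
[(np.int32(61), array([452.3, 306.9]), np.float64(150.6), array([2.6, 9.6]))]
[-316.9 -222.4   -0. ]
```

```bash
python3 -m jog '[{"x":-20,"y":-14},{"x":-33,"y":-23},{"x":-33,"y":-23},{"x":-33,"y":-23},{"x":-33,"y":-23},{"x":-33,"y":-23},{"x":-33,"y":-23},{"x":-33,"y":-23}]' -0.3 && python3 -m jog '[{"x":-33,"y":-23},{"x":-20,"y":-14},{"x":-13,"y":-10},{"z":20},{"z":0}]'
python3 - <<'E'
from h import *
p=robot.read_camera("wrist"); save(p,"w1.png"); print(p["origin"],p["orientation"])
print(wing(p,np.array([456,311]),75))
for l in ("red_stud","blue_stud"):print(l,[(np.round(world(p,d["centre"])),round(d["confidence"],2)) for d in robot.pinpoint(p,l)][:4])
E
```

```text
[175.83070726 654.06445891 384.55692569] [1.65737948e+02 8.14018214e-02 6.93360458e+01]
[]
red_stud []
blue_stud []validation failed for argument at $[0]...
```

View pics/w1.png

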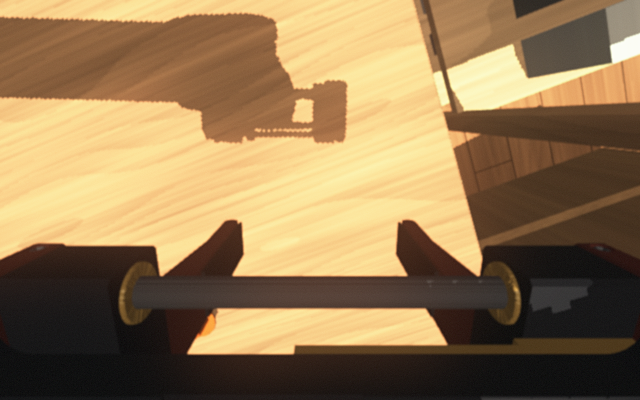

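The move was refused because every row needs all four keys. The wrist picture shows only the table and the fingertips, at about (240,225) and (400,225).

```bash
python3 -m jog '[{"x":-20,"y":-14,"z":0,"roll":0},{"x":-33,"y":-23,"z":0,"roll":0},{"x":-33,"y":-23,"z":0,"roll":0},{"x":-33,"y":-23,"z":0,"roll":0},{"x":-33,"y":-23,"z":0,"roll":0},{"x":-33,"y":-23,"z":0,"roll":0},{"x":-33,"y":-23,"z":0,"roll":0},{"x":-33,"y":-23,"z":0,"roll":0}]' -0.3 && python3 -m jog '[{"x":-33,"y":-23,"z":0,"roll":0},{"x":-20,"y":-14,"z":0,"roll":0},{"x":-13,"y":-10,"z":0,"roll":0},{"x":0,"y":0,"z":20,"roll":4.5},{"x":0,"y":0,"z":20,"roll":4.5},{"x":0,"y":0,"z":0,"roll":0}]'
python3 - <<'E'
from h import *
p=robot.read_camera("wrist"); save(p,"w2.png"); print(p["origin"],p["orientation"],robot.read_state()["ee_pos"])
print(wing(p,np.array([456,311]),75))
for l in ("red_stud","blue_stud"):print(l,[(np.round(world(p,d["centre"])),round(d["confidence"],2)) for d in robot.pinpoint(p,l)][:4])
E
```

```text
time: 1.37
ee_pos: [412.2, 377.5, 223.0]
eef_rot: [180.0, 0.0, 159.3]
wrist_force: [0.7, 0.8, 0.1]
gripper_width: 57.4
gripper_force: 0.0
time: 1.87
ee_pos: [455.0, 310.3, 179.7]
eef_rot: [-179.7, -0.1, 150.1]
wrist_force: [-0.4, 0.5, 0.1]
gripper_width: 57.3
gripper_force: 0.0
[397.74527957 343.06785388 341.72010027] [165.81833752   0.36872423  60.13670739] [455.43082737 311.12326084 181.3341973 ]
[(np.int32(185), array([442.7, 313.6]), np.float64(149.7), array([2.6, 4.8]))]
red_stud [(array([373., 404.,   1.]), 0.95), (array([452., 309.,  21.]), 0.61), (array([517., 423.,   2.]), 0.58), (array([346., 298.,  -1.]), 0.57)]
blue_stud [(array([478., 214.,  19.]), 0.65)]
```

View pics/w2.png

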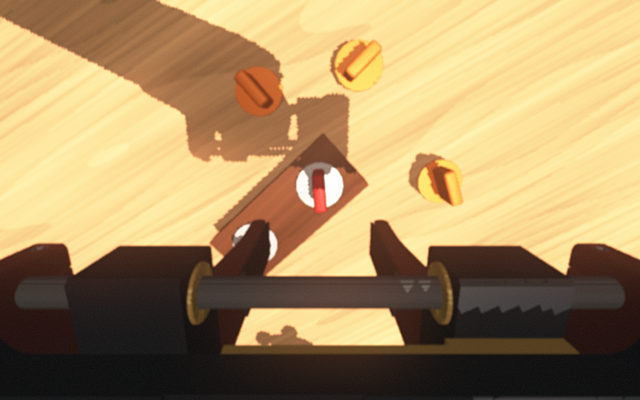

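The red stud is centred between the fingers, with its flange at (320,187) and the wing running vertically from (319,172) to (320,212), half of it in shadow. Next I'll compute the flange centre and wing yaw.

Run:
```python
from h import *
p=robot.read_camera("wrist"); f=p["frame"].astype(int)
m=(f.max(2)-f.min(2)<40)&(f.min(2)>110); 
n,lab,st,c=cv2.connectedComponentsWithStats(m.astype(np.uint8))
for i in range(1,n):
    if st[i,4]>80: print(st[i],c[i])
m=((f[...,0]>2.2*f[...,1])&(f[...,0]>2.2*f[...,2])&(f[...,0]>50)).astype(np.uint8); m[:165]=0;m[215:]=0;m[:,:300]=0;m[:,342:]=0
ys,xs=np.nonzero(m); print(len(xs),xs.min(),xs.max(),ys.min(),ys.max(),cv2.fitLine(np.c_[xs,ys].astype(np.float32),cv2.DIST_L2,0,.01,.01).ravel())
print(px2w(p,320,186,39))
for y in (185,175,210):print(y,[x for x in xs[ys==y]])
cv2.imwrite("pics/c.png",cv2.resize(p["frame"][150:230,270:370,::-1],None,fx=6,fy=6,interpolation=0))
```

```text
[ 294  162   45   43 1046] [316.69407266 182.50860421]
[231 221  21  25 183] [239.53005464 230.45355191]
415 309 323 170 210 [7.2719894e-02 9.9735242e-01 3.1526746e+02 1.9124338e+02]
[458.9285761  310.45263662  39.        ]
185 [np.int64(310), np.int64(311), np.int64(312), np.int64(313), np.int64(314), np.int64(315), np.int64(316), np.int64(317), np.int64(318), np.int64(319)]
175 [np.int64(310), np.int64(311), np.int64(312), np.int64(313), np.int64(314), np.int64(315), np.int64(316), np.int64(317), np.int64(318), np.int64(319)]
210 [np.int64(312), np.int64(313), np.int64(314), np.int64(315), np.int64(316), np.int64(317), np.int64(318), np.int64(319), np.int64(320)]
```

View pics/c.png

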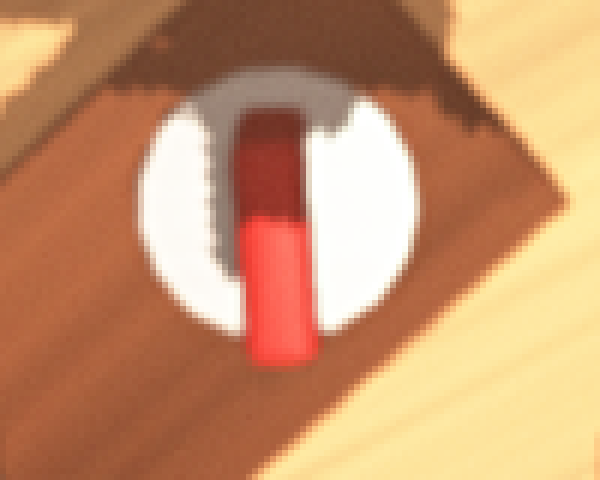

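Run:
```python
from h import *
p=robot.read_camera("wrist")
s=robot.read_state(); w=px2w(p,316.5,183.5,39); print(w,s["ee_pos"],s["eef_rot"],totool(w-s["ee_pos"],s))
a=px2w(p,315,172,75)-px2w(p,317.5,209,75); print(np.degrees(np.arctan2(a[1],a[0])), px2w(p,316.3,192,75))
```

```text
[455.28923037 308.92247378  39.        ] [456.97664107 312.74785112 183.89400803] [1.79891605e+02 3.02084666e-02 1.50447679e+02] [ -0.3  -4.4 144.9]
154.09492169087488 [455.48360943 308.98033268  75.        ]
```

```bash
python3 -m jog '[{"x":0,"y":-3,"z":20,"roll":-3.5},{"x":0,"y":0,"z":30,"roll":0},{"x":0,"y":0,"z":30,"roll":0},{"x":0,"y":0,"z":25,"roll":0},{"x":0,"y":0,"z":0,"roll":0},{"x":0,"y":0,"z":0,"roll":0}]'
python3 - <<'E'
from h import *
for i in range(3):
    p=robot.read_camera("wrist"); s=robot.read_state(); print(s["ee_pos"],s["eef_rot"])
save(p,"w3.png")
E
```

```text
time: 2.62
ee_pos: [454.8, 309.4, 77.8]
eef_rot: [-179.9, -0.0, 153.9]
wrist_force: [0.5, -0.5, 0.9]
gripper_width: 57.4
gripper_force: 0.0
[455.74693844 309.96970493  78.95777089] [1.79928397e+02 2.97354412e-02 1.53858784e+02]
[456.21464859 310.31147528  79.57239489] [1.79844824e+02 6.40230310e-02 1.53850659e+02]
[456.32429306 310.44012929  79.76242997] [1.79808522e+02 7.65364321e-02 1.53844952e+02]
```

View pics/w3.png

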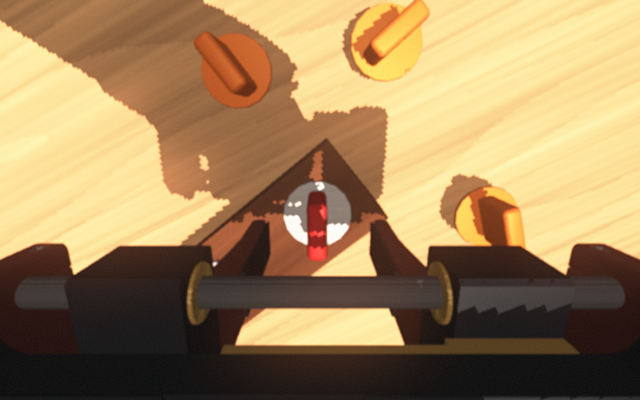

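The wing is centred and vertical at (317,225), between the tips. Now I'll descend and grip.

```bash
python3 -m jog '[{"x":0,"y":0,"z":18,"roll":0},{"x":0,"y":0,"z":15,"roll":0},{"x":0,"y":0,"z":0,"roll":0},{"x":0,"y":0,"z":0,"roll":0}]' && python3 -m jog '[{"x":0,"y":0,"z":0,"roll":0},{"x":0,"y":0,"z":0,"roll":0},{"x":0,"y":0,"z":0,"roll":0},{"x":0,"y":0,"z":0,"roll":0},{"x":0,"y":0,"z":0,"roll":0},{"x":0,"y":0,"z":0,"roll":0}]' 1 35
```

```text
time: 3.1
ee_pos: [455.4, 309.7, 45.7]
eef_rot: [180.0, 0.0, 153.8]
wrist_force: [0.1, -0.0, 0.7]
gripper_width: 57.3
gripper_force: 0.0
time: 3.6
ee_pos: [455.1, 309.4, 44.8]
eef_rot: [180.0, 0.0, 153.8]
wrist_force: [0.5, -0.1, 0.4]
gripper_width: 20.4
gripper_force: 0.0
```

```bash
python3 -m jog '[{"x":0,"y":0,"z":0,"roll":0},{"x":0,"y":0,"z":0,"roll":0},{"x":0,"y":0,"z":0,"roll":0},{"x":0,"y":0,"z":0,"roll":0}]' && python3 -m jog '[{"x":0,"y":0,"z":-15,"roll":0},{"x":0,"y":0,"z":-25,"roll":0},{"x":0,"y":0,"z":-30,"roll":0},{"x":0,"y":0,"z":-30,"roll":0},{"x":0,"y":0,"z":-30,"roll":0},{"x":0,"y":0,"z":-15,"roll":0},{"x":0,"y":0,"z":0,"roll":0}]'
python3 - <<'E'
from h import *
s=robot.read_state(); print(s["joint_positions"])
for n in("side","top"):
    p=robot.read_camera(n)
    print(n,[(np.round(world(p,d["centre"]),1),round(d["confidence"],2)) for d in robot.pinpoint(p,"slot")][:4])
    f=p["frame"].astype(int); print([(st) for st in [1]])
    save(p,n+"4.png")
t=p["frame"][90:220,380:530,::-1]; cv2.imwrite("pics/t4.png",cv2.resize(t,None,fx=5,fy=4.5,interpolation=cv2.INTER_CUBIC)[:600])
E
```

```text
time: 3.93
ee_pos: [455.0, 309.4, 44.7]
eef_rot: [180.0, -0.0, 153.8]
wrist_force: [-0.3, 0.6, 1.1]
gripper_width: 11.6
gripper_force: 35.0
time: 4.52
ee_pos: [456.9, 310.7, 193.3]
eef_rot: [179.6, 0.1, 153.8]
wrist_force: [0.3, 1.1, -0.6]
gripper_width: 11.6
gripper_force: 35.0
[-48.22730513  17.42847763   9.21511372 108.64949646  -3.4331144
  53.79840283  26.39397867]
side [(array([ 586.4, -201.4,   60. ]), 0.76), (array([476.5, 218.7,  21.3]), 0.71)]
[1]
top [(array([ 575.9, -198.3,   58.5]), 0.89)]
[1]
```

View pics/t4.png

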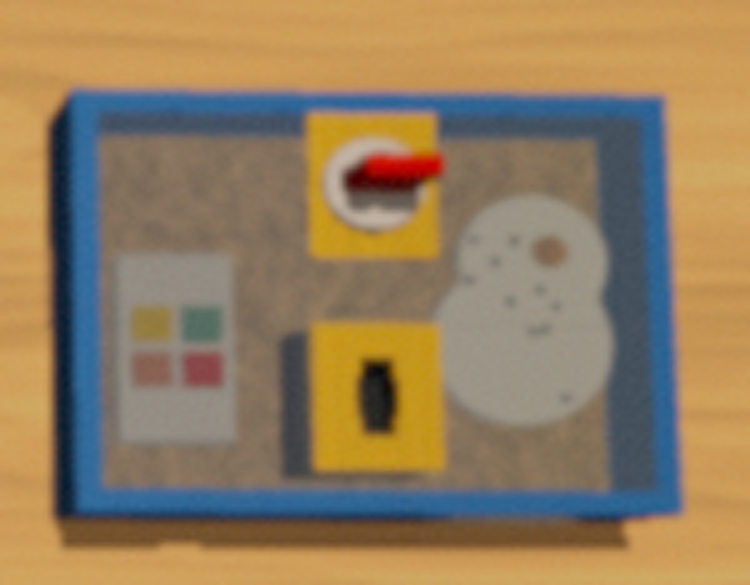

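Run:
```python
from h import *
p=robot.read_camera("top")
f=p["frame"]; hsv=cv2.cvtColor(f,cv2.COLOR_RGB2HSV)
m=((hsv[...,0]>20)&(hsv[...,0]<30)&(hsv[...,1]>200)&(hsv[...,2]>130)).astype(np.uint8); m[:,:400]=0; m[:,500:]=0
n,lab,st,c=cv2.connectedComponentsWithStats(m)
for i in range(1,n):
    if st[i,4]>100:
        q=cv2.findContours((lab==i).astype(np.uint8),0,2)[0][0]; r=cv2.minAreaRect(q); print(r,px2w(p,*r[0],56))
a=px2w(p,455.6,178.2,56);b=px2w(p,454.4,131.1,56); print(a,b,np.degrees(np.arctan2(*(b-a)[1::-1])))
d=f[165:192,445:467].max(2)<75; ys,xs=np.nonzero(d); W=np.array([px2w(p,x+445,y+165,56)[:2] for x,y in zip(xs,ys)]); print(W.mean(0),len(W),np.linalg.eigh(np.cov(W.T)))
s=robot.read_state(); print(s["ee_pos"],totool([579-456,-200-310,0.]))
```

```text
((454.464599609375, 139.6369171142578), (23.63022804260254, 11.981524467468262), 3.1798300743103027) [ 671.1023183  -200.22960867   56.        ]
((455.0, 178.0), (30.0, 24.0), 90.0) [ 581.17387578 -199.54174309   56.        ]
[ 580.72626394 -200.92413761   56.        ] [ 691.33549821 -200.51232915   56.        ] 0.21331652280912622
[ 582.4442364 -200.2715805] 76 EighResult(eigenvalues=array([13.75655638, 80.99240323]), eigenvectors=array([[-0.00242843, -0.99999705],
       [-0.99999705,  0.00242843]]))
[454.10270228 308.65305431 187.91210583] [-335.3 -403.5    0.8]
```

```bash
python3 -m jog '[{"x":-10,"y":-12,"z":0,"roll":0},{"x":-20,"y":-24,"z":0,"roll":0},{"x":-25,"y":-29.5,"z":0,"roll":0},{"x":-25,"y":-29.5,"z":0,"roll":0},{"x":-25,"y":-29.5,"z":0,"roll":0},{"x":-25,"y":-29.5,"z":0,"roll":0},{"x":-25,"y":-29.5,"z":0,"roll":0},{"x":-25,"y":-29.5,"z":0,"roll":0}]' && python3 -m jog '[{"x":-25,"y":-29.5,"z":0,"roll":0},{"x":-25,"y":-29.5,"z":0,"roll":0},{"x":-25,"y":-29.5,"z":0,"roll":0},{"x":-25,"y":-29.5,"z":0,"roll":0},{"x":-25,"y":-29.5,"z":0,"roll":0},{"x":-22,"y":-26,"z":0,"roll":0},{"x":-11,"y":-15,"z":0,"roll":0},{"x":0,"y":0,"z":0,"roll":0}]' && python3 -m jog '[{"x":0,"y":0,"z":0,"roll":-6.5},{"x":0,"y":0,"z":0,"roll":-6.5},{"x":0,"y":0,"z":0,"roll":-6.5},{"x":0,"y":0,"z":0,"roll":-6.5},{"x":0,"y":0,"z":0,"roll":0},{"x":0,"y":0,"z":0,"roll":0}]'
python3 - <<'E'
from h import *
p=robot.read_camera("wrist"); s=robot.read_state(); save(p,"w5.png"); print(s["ee_pos"],s["eef_rot"],s["joint_positions"][6],p["origin"],p["orientation"])
print([(np.round(world(p,d["centre"]),1),round(d["confidence"],2)) for d in robot.pinpoint(p,"slot")][:4])
E
```

```text
time: 5.43
ee_pos: [522.0, 36.8, 188.4]
eef_rot: [-179.9, -0.1, 153.8]
wrist_force: [0.5, 0.2, -0.6]
gripper_width: 11.9
gripper_force: 35.0
time: 6.1
ee_pos: [580.0, -206.1, 188.2]
eef_rot: [-179.8, -0.0, 153.4]
wrist_force: [-0.8, -1.1, -0.6]
gripper_width: 11.6
gripper_force: 35.0
time: 6.6
ee_pos: [580.8, -199.0, 188.6]
eef_rot: [179.9, -0.1, 179.7]
wrist_force: [-0.1, -0.5, -1.0]
gripper_width: 11.4
gripper_force: 35.0
[ 580.85020037 -199.26864149  188.79920147] [ 1.79961087e+02 -8.41583204e-02  1.79663829e+02] 109.44711446529435 [ 514.26013145 -200.03192336  350.61800442] [1.65862572e+02 9.63254036e-03 8.96918952e+01]
[(array([ 581.5, -200.4,   57.4]), 0.56)]
```

View pics/w5.png

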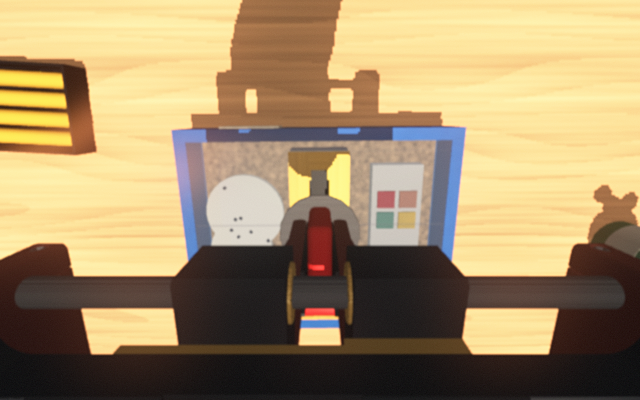

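The plate spans columns 289–350 with the slot at (319,187), in line with the held wing at column 319. Now I'll lower the stud.

```bash
python3 -m jog '[{"x":-0.7,"y":-1,"z":15,"roll":0},{"x":0,"y":0,"z":25,"roll":0},{"x":0,"y":0,"z":25,"roll":0},{"x":0,"y":0,"z":15,"roll":0},{"x":0,"y":0,"z":7,"roll":0},{"x":0,"y":0,"z":5,"roll":0},{"x":0,"y":0,"z":0,"roll":0},{"x":0,"y":0,"z":0,"roll":0}]' && python3 -m jog '[{"x":0,"y":0,"z":2,"roll":0},{"x":0,"y":0,"z":3,"roll":0},{"x":0,"y":0,"z":3,"roll":0},{"x":0,"y":0,"z":2,"roll":0},{"x":0,"y":0,"z":2,"roll":0},{"x":0,"y":0,"z":2,"roll":0},{"x":0,"y":0,"z":0,"roll":0},{"x":0,"y":0,"z":0,"roll":0}]'
```

```text
time: 7.37
ee_pos: [582.5, -201.2, 98.4]
eef_rot: [-180.0, 0.1, 179.8]
wrist_force: [-0.3, -0.0, -0.8]
gripper_width: 12.0
gripper_force: 35.0
time: 8.03
ee_pos: [581.9, -201.1, 83.5]
eef_rot: [180.0, -0.0, 179.8]
wrist_force: [-0.6, -1.1, -0.5]
gripper_width: 12.1
gripper_force: 35.0
```

```bash
python3 -m jog '[{"x":0,"y":0.6,"z":1,"roll":0},{"x":0,"y":0,"z":1.5,"roll":0},{"x":0,"y":0,"z":1.5,"roll":0},{"x":0,"y":0,"z":1.5,"roll":0},{"x":0,"y":0,"z":1.5,"roll":0},{"x":0,"y":0,"z":0,"roll":0},{"x":0,"y":0,"z":0,"roll":0}]' && python3 -m jog '[{"x":0,"y":0,"z":2,"roll":0},{"x":0,"y":0,"z":2,"roll":0},{"x":0,"y":0,"z":2,"roll":0},{"x":0,"y":0,"z":2,"roll":0},{"x":0,"y":0,"z":0,"roll":0},{"x":0,"y":0,"z":0,"roll":0}]'
```

```text
time: 8.62
ee_pos: [581.9, -200.5, 76.5]
eef_rot: [180.0, -0.0, 179.8]
wrist_force: [0.1, -0.3, -0.3]
gripper_width: 11.7
gripper_force: 35.0
time: 9.12
ee_pos: [581.8, -200.5, 68.4]
eef_rot: [180.0, -0.0, 179.8]
wrist_force: [-0.6, -0.6, 0.4]
gripper_width: 11.7
gripper_force: 35.0
```

It has entered freely, with no contact force. The last few millimetres remain.

```bash
python3 -m jog '[{"x":0,"y":0,"z":1,"roll":0},{"x":0,"y":0,"z":1,"roll":0},{"x":0,"y":0,"z":0.7,"roll":0},{"x":0,"y":0,"z":0,"roll":0},{"x":0,"y":0,"z":0,"roll":0}]' && python3 -m jog '[{"x":0,"y":0,"z":0.7,"roll":0},{"x":0,"y":0,"z":0.5,"roll":0},{"x":0,"y":0,"z":0,"roll":0},{"x":0,"y":0,"z":0,"roll":0}]'
```

```text
time: 9.53
ee_pos: [581.9, -200.5, 65.9]
eef_rot: [180.0, -0.0, 179.8]
wrist_force: [-0.2, 0.7, -0.4]
gripper_width: 11.8
gripper_force: 35.0
time: 9.87
ee_pos: [582.1, -200.5, 65.7]
eef_rot: [180.0, 0.0, 179.8]
wrist_force: [-2.8, 2.0, 7.1]
gripper_width: 11.7
gripper_force: 35.0
```

It is seated: TCP at 65.7 mm with 7 N of upward force. Now the quarter turn.

```bash
python3 -m jog '[{"x":0,"y":0,"z":0,"roll":4},{"x":0,"y":0,"z":0,"roll":6},{"x":0,"y":0,"z":0,"roll":7},{"x":0,"y":0,"z":0,"roll":7},{"x":0,"y":0,"z":0,"roll":7},{"x":0,"y":0,"z":0,"roll":7},{"x":0,"y":0,"z":0,"roll":7},{"x":0,"y":0,"z":0,"roll":0}]' && python3 -m jog '[{"x":0,"y":0,"z":0,"roll":7},{"x":0,"y":0,"z":0,"roll":7},{"x":0,"y":0,"z":0,"roll":7},{"x":0,"y":0,"z":0,"roll":7},{"x":0,"y":0,"z":0,"roll":7},{"x":0,"y":0,"z":0,"roll":6},{"x":0,"y":0,"z":0,"roll":4},{"x":0,"y":0,"z":0,"roll":0}]' && python3 -m jog '[{"x":0,"y":0,"z":0,"roll":0},{"x":0,"y":0,"z":0,"roll":0},{"x":0,"y":0,"z":0,"roll":0},{"x":0,"y":0,"z":0,"roll":0}]'
```

```text
time: 10.53
ee_pos: [582.7, -201.2, 65.8]
eef_rot: [180.0, 0.1, 134.5]
wrist_force: [-0.4, -0.3, 5.1]
gripper_width: 11.7
gripper_force: 35.0
time: 11.2
ee_pos: [582.7, -201.2, 65.7]
eef_rot: [179.9, 0.1, 89.6]
wrist_force: [-0.4, -0.6, 6.0]
gripper_width: 11.7
gripper_force: 35.0
time: 11.53
ee_pos: [582.7, -201.2, 65.8]
eef_rot: [179.9, 0.0, 89.8]
wrist_force: [-0.9, -0.8, 5.7]
gripper_width: 12.1
gripper_force: 35.0
```

Turned to yaw 89.8° with the stud still home. Next: open, retract and check.

```bash
python3 -m jog '[{"x":0,"y":0,"z":0,"roll":0},{"x":0,"y":0,"z":0,"roll":0},{"x":0,"y":0,"z":0,"roll":0},{"x":0,"y":0,"z":0,"roll":0},{"x":0,"y":0,"z":0,"roll":0},{"x":0,"y":0,"z":0,"roll":0}]' -0.3 && python3 -m jog '[{"x":0,"y":0,"z":-10,"roll":0},{"x":0,"y":0,"z":-25,"roll":0},{"x":0,"y":0,"z":-35,"roll":0},{"x":0,"y":0,"z":-35,"roll":0},{"x":0,"y":0,"z":-25,"roll":0},{"x":0,"y":0,"z":-10,"roll":0},{"x":0,"y":0,"z":0,"roll":0},{"x":0,"y":0,"z":0,"roll":0}]'
python3 - <<'E'
from h import *
p=robot.read_camera("wrist"); save(p,"w6.png"); a=p["frame"]
q=robot.read_camera("side"); b=q["frame"][180:360,340:580]
cv2.imwrite("pics/chk.png",np.vstack([cv2.resize(a,(640,300),interpolation=cv2.INTER_AREA),cv2.resize(b,(640,300))])[:,:,::-1])
print(robot.read_state()["ee_pos"])
for n,x in(("w",p),("s",q)):print(n,[(np.round(world(x,d["centre"]),1),round(d["confidence"],2)) for d in robot.pinpoint(x,"red_stud")],[(np.round(world(x,d["centre"]),1),round(d["confidence"],2)) for d in robot.pinpoint(x,"blue_stud")])
E
```

```text
time: 12.03
ee_pos: [581.9, -200.4, 64.6]
eef_rot: [-180.0, -0.0, 89.8]
wrist_force: [-0.8, -0.3, 0.5]
gripper_width: 47.9
gripper_force: 0.0
time: 12.7
ee_pos: [581.8, -200.1, 204.5]
eef_rot: [180.0, -0.0, 89.8]
wrist_force: [0.3, 0.4, -0.9]
gripper_width: 56.9
gripper_force: 0.0
[ 581.00332706 -199.79742868  203.01797041]
w [(array([ 582.1, -201.9,   36.8]), 0.59)] []
s [(array([ 580.6, -199.1,   37.6]), 0.86), (array([346.7, 306. ,   3.4]), 0.61), (array([518.6, 422.3,   2.7]), 0.56), (array([371.1, 402.4,   4.8]), 0.56)] [(array([475.7, 219.6,  23.8]), 0.65)]
```

View pics/chk.png

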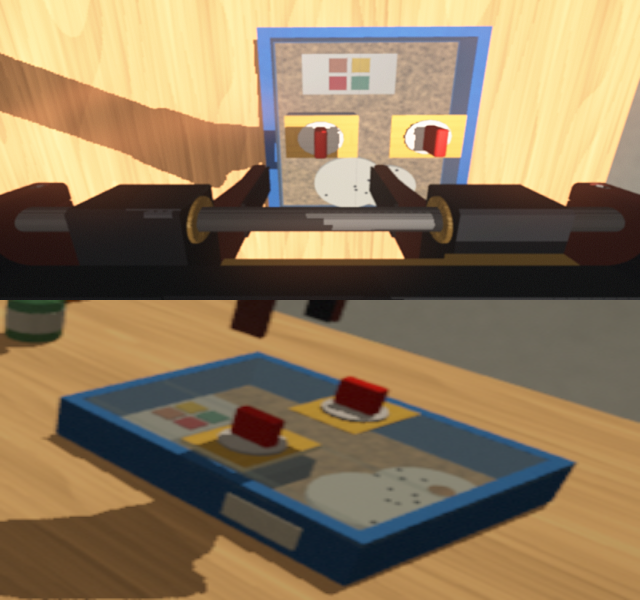

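The stud at (321,140) in the upper image sits flat on its plate. Its wing is parallel to the fitted one at (428,138), crosswise to the slot, and the gripper is clear. Handing in.

```bash
python3 -c "
from plant import robot
print(robot.finish_job())"
```

```text
the job is handed in; nothing more can be done
None
```

I pushed the red stud fully home in the empty slot, turned it 90° crosswise like the fitted one and let go. I then handed the job in; the hand-in gave no verdict, so I don't know the judged result.

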